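# Tip the hex-key case out of the upright rack

## Task

Get out the hex-key set: it is the black case with the orange band round its top, standing tightly packed with two other boxes in the blue rack. Tip it towards the robot by its top edge until it leans on the rack's sloping front, then grip it by the two sides that have come free, lift it out and stand it upright in the middle of the round cork mat. Leave the green case and the cardboard box standing in their slots.

Things in the scene. Friction and masses are not known exactly. Their poses are not given: they have to be found in the camera images.
- hexcase: Black case, orange band round its top; 100 (x) x 40 (y) x 150 (z) mm, 350 g, heaviest at its upper front. Origin: centre of underside; z up the case, x from its narrow front (towards the robot) to its back. Starts upright in the rack. Pulled forward at the top of its back, it pivots on its lower front edge, overbalances at 22 deg and rests on the sloping panel, tilted 32 deg, its upper half clear of the other boxes.
- mat: Round cork mat fixed to the shelf, 180 mm across, 4 mm thick. Origin: centre of its underside, on the shelf; z up.
- drillcase: Green drill-bit case, 100 (x) x 40 (y) x 140 (z) mm, loose, not to be disturbed. Origin: centre of underside. Upright in another of the three slots of the fixed translucent blue rack, facing as the hex-key case does. Slots are 44 mm wide, 47 mm apart, on a floor 6 mm thick, parted by walls 50 mm high; the end walls are 125 mm high and reach no further forward than the boxes.
- screwbox: Brown cardboard box with a white lid, 100 (x) x 40 (y) x 140 (z) mm, loose, not to be disturbed. Origin: centre of underside. Upright in the remaining slot, facing the same way. The rack's back wall is only 45 mm high, with free space behind it; along its front a fixed panel, 100 mm long, rises from the feet of the boxes towards the robot, leaning 32 deg from vertical.
Mind the look-alikes: they are no part of the job. Leave any yellow look-alike of the hexcase alone. Several things look just like the mat: the one meant starts nearest to the robot's base.

How it is judged:
By the outcome, as a careful person would: the job done as asked, in the order asked, and still so for the second after the job is handed in, with the robot touching nothing.
It also fails if it takes over 58 s, if anything falls off the work surface, if the arm or the gripper's body presses on something with over 40 N, if the wrist force passes 120 N, or if a joint passes its speed limit or range.

## Robot

A 7-joint arm with a two-finger parallel gripper is mounted at the origin on the work surface. World frame = base frame: x ahead of the robot, y to its left, z up, the work surface at z = 0. Lengths are in m, angles in rad, forces in N, time in s.
With the tool pointing down it reaches from about 0.425 to 0.925 m from the base axis. Payload 6.8 kg.
Tool frame: the origin (TCP) lies between the finger pads; the fingertips stand 17 mm ahead of it and the grasp point (between the pads) lies 2 mm behind it; z points along the fingers, y is the line along which they close (so a half turn about z gives the same grasp; the last joint's range is limited). The gripper opens to 88 mm and grips with 3 to 60 N. Pads are 20 mm wide; open, the fingers measure 115 mm over their backs; the gripper's body (75 mm by 178 mm) begins 61 mm behind the grasp point.
Start: joints at [-1.376, 0.477, 0.022, 1.555, -0.011, 1.109, -0.083], TCP at [0.201, 0.644, 0.24] pointing down, gripper open.
Joint ranges: [-2.96, 2.96], [-0.34, 2.1], [-1.41, 1.46], [0.24, 2.44], [-1.37, 4.51], [0.17, 1.92], [-2.96, 2.96]. Speed limits (rad/s): [2.39, 2.39, 3.14, 3.14, 3.14, 3.14, 3.14].

## Interface

Orientations are given as a unit quaternion [x, y, z, w].
In Python, from cell import bot gives the robot as it stands.
- The arm moves only by the tool step_arm, never from a script. Its argument "rows" is a list of rows, each a list of 7 numbers: the closure in counts, from 0 (fully open) to 255 (shut), then the shift along the tool's x, y, z in cm, then the turn, a rotation vector about the tool's x, y, z in rad. In form: [[gripper, tx, ty, tz, rx, ry, rz], ...]. A call has 1 to 12 rows; each row is the pose to reach, as a shift and turn from the pose commanded when the call began, along the tool's axes at that moment; what a row does not reach only later rows make up. A row lasts 1/12 s, in which the tool goes at most 41.7 mm and 7.16 degrees, less where a joint would pass 70% of its speed; a pose out of reach is approached as far as the arm can. A call with a gripper value outside its range is refused whole. The fingers move at their own pace and stop on an object; "grip_force" is the grip in N (left out, the last holds). Time passes only in rows, so rows that repeat a pose let the fingers close. It gives the time, the measured TCP pose, the force, the opening and the grip force at its end, in the units of the state.
- bot.get_obs(): the state, without advancing time (a new reading comes with each control period).
- bot.capture(name): name is "scene" or "top" or "wrist"; returns (picture, depth): 384x512x3 uint8, red, green, blue; 384x512 float32, m along the optical axis (not along the pixel's ray), 0 where there is no reading.
- bot.get_calibration(name): a dict with "intrinsics" (3x3 intrinsics, pixels), "origin" and "rotation" of the camera in the world. Camera axes: x right, y up, looking along -z (the intrinsics and any distortion apply to the point x, -y, -z); pixel columns grow to the right and rows downward; lengths in m; the calibration is good to about 2 mm. A picture is of the moment at which its call begins: read the wrist's pose just before it. get_calibration takes no time and is no camera call; for the wrist camera it gives the pose at the moment of the call.
- bot.job_done(): hands the job in; it is judged then, once.
The state is a dict: "time": time; "joints": joint angles; "dq": joint speeds; "effort": joint torques, N m; "position": TCP position; "orientation": TCP orientation; "force": force on the tool from outside, world axes, zero at the start; "moment": the same for the moment, N m; "width": finger opening in m; "finger_force": force on a finger pad.
Only numpy, scipy, OpenCV 4.12 (cv2) and the standard library are available. Lean on these libraries where they do the work, as an engineer would, in place of code of your own. Each camera call takes 0.05 s, during which the arm holds its last target. There are 200 camera calls.

## Working session

There is one attempt and no reset: what is moved stays moved. The work goes in short steps, Python scripts to look and compute and a tool call to move; the robot and the scene stay as the last step left them, time stands still between calls to the robot, and variables do not carry over. Pictures are saved under pics/ and viewed, at most 10 in all, crops included, and the job is handed in when it is done.

Besides the shell and the picture viewer there is one more tool, called after "Request:" as name(argument=value, ...), one argument or row to a line, values as JSON. step_arm: Moves the arm, as the interface text tells. Its arguments: {"type":"object","properties":{"rows":{"type":"array"},"grip_force":{"type":"number"}},"required":["rows"]}

```bash
mkdir -p pics; cat > h.py <<'E'
import numpy as np, cv2
from cell import bot
def cap(n,f=None):
    c=bot.get_calibration(n); im,d=bot.capture(n)
    if f: cv2.imwrite('pics/'+f,im[:,:,::-1]); np.savez('pics/'+f+'.npz',im=im,d=d,K=c['intrinsics'],o=c['origin'],R=c['rotation'])
    return im,d,c
def pts(d,c):
    K=np.array(c['intrinsics']);v,u=np.indices(d.shape)
    p=np.stack([(u-K[0,2])/K[0,0]*d,-(v-K[1,2])/K[1,1]*d,-d],-1)
    return p@np.array(c['rotation']).T+np.array(c['origin'])
E
ls; python3 - <<'E'
from h import *
for n in('scene','top'):
    im,d,c=cap(n,n+'1.png'); print(n,c)
a=cv2.imread('pics/scene1.png');b=cv2.imread('pics/top1.png')
cv2.imwrite('pics/both1.png',cv2.resize(np.vstack([a,b]),(450,600)) if 0 else np.hstack([cv2.resize(a,(400,300)),cv2.resize(b,(400,300))]))
print(bot.get_obs())
E
```

```text
h.py
pics
scene {'intrinsics': array([[378.16280345,   0.        , 256.18927367],
       [  0.        , 378.16280345, 191.38332186],
       [  0.        ,   0.        ,   1.        ]]), 'origin': array([ 1.05551365, -0.2678051 ,  0.57069269]), 'rotation': array([0.27722265, 0.17234711, 0.50658302, 0.7980086 ])}
top {'intrinsics': array([[478.23064372,   0.        , 255.61692337],
       [  0.        , 478.23064372, 198.40064951],
       [  0.        ,   0.        ,   1.        ]]), 'origin': array([ 0.53702481, -0.06057657,  0.93369531]), 'rotation': array([-0.03928845,  0.05334089,  0.70653469, -0.70457072])}
{'time': 0.1, 'joints': array([-1.37608452,  0.47768559,  0.02231704,  1.55630328, -0.01147162,
        1.1093063 , -0.08305915]), 'dq': array([-0.00122315, -0.0022903 , -0.00084356, -0.00282296,  0.00013524,
       -0.00022321,  0.00240194]), 'effort': array([ 4.35406604e-03, -5.84084129e+01,  1.54035073e+00, -2.73311466e+01,
       -5.40919905e-02,  1.30315404e-02,  4.31721389e-05]), 'position': array([0.20114056, 0.64381524, 0.23882061]), 'orientation': array([ 1.50780211e-01,  9.88566997e-01, -7.85299892e-04, -5.59432534e-05]), 'force': array([-0.6805768 , -0.09821359, -0.65539052]), 'moment': array([-0.01756846, -0.01051724,  0.03453641]), 'finger_force': 0.0, 'width': 0.0876693661345117}
```

View pics/scene1.png

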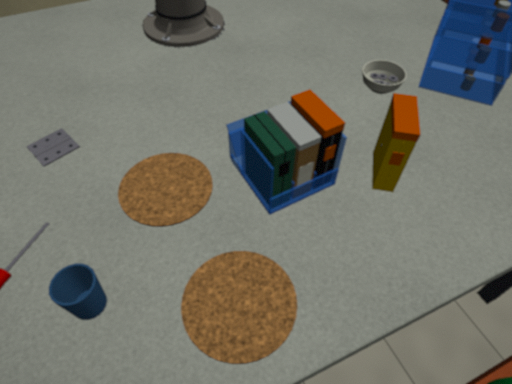

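View pics/top1.png

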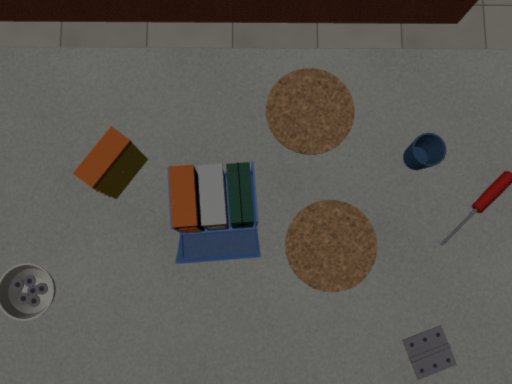

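The top view has the robot at the bottom. The rack is at (215,205) and holds three boxes: orange-topped (183,200), white-lid (212,197) and green (240,195). The yellow look-alike stands apart at (110,165).

There are two mats, at (331,245) and (310,111). The one at (331,245) looks nearer to the base. I'll measure both and confirm in one crop.

```bash
cat >> h.py <<'E'
from scipy.spatial.transform import Rotation as Ro
def ray(uv,c,z):
    K=np.array(c['intrinsics']);u,v=np.atleast_2d(uv).astype(float).T
    r=np.stack([(u-K[0,2])/K[0,0],-(v-K[1,2])/K[1,1],-np.ones_like(u)],-1)@Ro.from_quat(c['rotation']).as_matrix().T
    o=np.array(c['origin']);return o+r*((z-o[2])/r[:,2])[:,None]
def P(d,c): return pts(d,dict(c,rotation=Ro.from_quat(c['rotation']).as_matrix()))
def load(f):
    z=np.load('pics/'+f+'.npz');return z['im'],z['d'],dict(intrinsics=z['K'],origin=z['o'],rotation=z['R'])
E
python3 - <<'E'
from h import *
im,d,c=load('top1.png'); p=P(d,c); hsv=cv2.cvtColor(im,cv2.COLOR_RGB2HSV)
print('table z',np.median(p[300:380,200:300,2]))
m=cv2.inRange(hsv,(8,70,60),(22,220,255))
for q in cv2.findContours(m,0,2)[0]:
    if cv2.contourArea(q)>2500:
        e=cv2.fitEllipse(q); print('mat',e, ray(e[0],c,.004)[0], np.hypot(*ray(e[0],c,.004)[0][:2]))
for nm,lo,hi,z in(('orange',(3,170,120),(14,255,255),.156),('green',(50,80,20),(90,255,160),.146),('white',(0,0,150),(179,50,255),.146)):
    m=cv2.inRange(hsv,lo,hi); m[:150]=0;m[240:]=0;m[:,:160]=0;m[:,260:]=0
    m&=((p[...,2]>.13)*255).astype(np.uint8)
    q=np.concatenate(np.nonzero(m)[::-1]).reshape(2,-1).T
    w=ray(q,c,z)[:,:2]; r=cv2.minAreaRect(w.astype(np.float32)*1000); print(nm,len(q),np.median(p[m>0][:,2]),r)
cv2.imwrite('pics/crop1.png',np.hstack([cv2.resize(im[150:280,150:270],(369,400)),cv2.resize(im[150:300,270:400],(347,400))])[:,:,::-1])
E
```

```text
table z -0.000892232551506722
mat ((330.7257385253906, 245.56695556640625), (90.20623016357422, 92.11166381835938), 139.8427276611328) [ 0.56698811 -0.22486145  0.004     ] 0.6099493355050115
mat ((309.7333068847656, 110.88619995117188), (84.93323516845703, 87.92362213134766), 106.10673522949219) [ 0.83724668 -0.1891027   0.004     ] 0.8583366711065615
orange 1 0.15521025323035675 ((605.959716796875, 51.72105407714844), (0.0, 0.0), 0.0)
green 1349 0.1453159234604524 ((650.7044677734375, -50.25297927856445), (99.81808471679688, 38.02046585083008), 4.5417890548706055)
white 0 nan ((0.0, 0.0), (0.0, 0.0), 0.0)
  return _methods._mean(a, axis=axis, dtype=dtype,
  ret = ret.dtype.type(ret / rcount)
```

View pics/crop1.png

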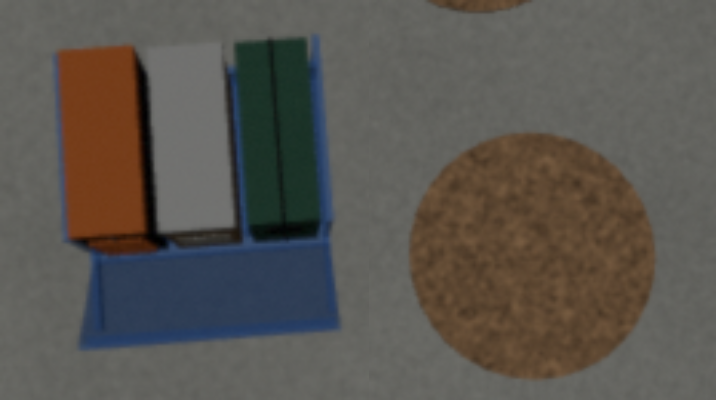

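The crop shows the orange-topped black case in the rack's left slot, next to the white-lid box and the green case. The mat on the right (top view 331,245) is 0.610 m from the base, against 0.858 m for the other, so it is the one meant. My orange mask failed, so I'll segment the hex case by height and colour instead.

```bash
python3 - <<'E'
from h import *
im,d,c=load('top1.png'); p=P(d,c); hsv=cv2.cvtColor(im,cv2.COLOR_RGB2HSV)
print(hsv[200,183],hsv[197,212])
def rect(m,z):
    m=cv2.morphologyEx(m,cv2.MORPH_OPEN,np.ones((3,3)));q=max(cv2.findContours(m,0,1)[0],key=cv2.contourArea)[:,0]
    return cv2.minAreaRect((ray(q,c,z)[:,:2]*1000).astype(np.float32))
box=np.zeros(d.shape,np.uint8);box[150:240,160:260]=255
hi=((p[...,2]>.135)*255).astype(np.uint8)&box
o=cv2.inRange(hsv,(0,120,60),(25,255,255))&hi
w=cv2.inRange(hsv,(0,0,100),(179,60,255))&hi
print('orange',rect(o,.156),np.median(p[o>0][:,2])); print('white',rect(w,.146))
ob=bot.get_obs(); print(Ro.from_quat(ob['orientation']).as_matrix().round(3))
E
```

```text
[ 11 199 118] [ 30   5 113]
orange ((644.5670166015625, 42.94554138183594), (101.19825744628906, 40.537227630615234), 4.291837692260742) 0.15586829244246236
white ((648.7376098632812, -2.8412208557128906), (100.2922592163086, 39.73463439941406), 4.291678428649902)
[[-0.955  0.298 -0.   ]
 [ 0.298  0.955 -0.002]
 [-0.    -0.002 -1.   ]]
```

```bash
cat >> h.py <<'E'
YAW=np.radians(4.3); ex=np.array([np.cos(YAW),np.sin(YAW),0]); ey=np.array([-np.sin(YAW),np.cos(YAW),0]); ez=np.array([0,0,1.])
H=np.array([.6446,.0429,.006]); F=H-.05*ex   # hexcase origin, lower front edge
MAT=np.array([.567,-.2249,.004])
def Rt(t=0,yaw=YAW):  # tool along case axis tilted t deg toward robot, closing along case y
    t=np.radians(t);x=np.array([np.cos(yaw),np.sin(yaw),0]);y=np.array([-np.sin(yaw),np.cos(yaw),0])
    z=np.sin(t)*x-np.cos(t)*ez; return np.stack([np.cross(y,z),y,z],1)
def rel(p,R,p0=None,R0=None):
    o=bot.get_obs(); p0=o['position'] if p0 is None else p0; R0=Ro.from_quat(o['orientation']).as_matrix() if R0 is None else R0
    print('cm',(R0.T@(p-p0)*100).round(2),'rad',Ro.from_matrix(R0.T@R).as_rotvec().round(3),'t',round(o['time'],2))
E
python3 - <<'E'
from h import *
rel(H+.08*ex+.25*ez,Rt()); print(H+.08*ex, Rt().round(3))
E
```

```text
cm [-67.68 -41.19  -1.64] rad [-0.002 -0.    -0.378] t 0.1
[0.72437481 0.0488983  0.006     ] [[-0.997 -0.075  0.   ]
 [-0.075  0.997  0.   ]
 [-0.     0.    -1.   ]]
```

Request:
step_arm(
  rows=[
    [255,-67.7,-41.2,-1.6,0,0,-0.378],
    [255,-67.7,-41.2,-1.6,0,0,-0.378],
    [255,-67.7,-41.2,-1.6,0,0,-0.378],
    [255,-67.7,-41.2,-1.6,0,0,-0.378],
    [255,-67.7,-41.2,-1.6,0,0,-0.378],
    [255,-67.7,-41.2,-1.6,0,0,-0.378],
    [255,-67.7,-41.2,-1.6,0,0,-0.378],
    [255,-67.7,-41.2,-1.6,0,0,-0.378],
    [255,-67.7,-41.2,-1.6,0,0,-0.378],
    [255,-67.7,-41.2,-1.6,0,0,-0.378],
    [255,-67.7,-41.2,-1.6,0,0,-0.378],
    [255,-67.7,-41.2,-1.6,0,0,-0.378],
  ],
  grip_force=20,
)

```text
time: 1.1
position: [0.5322, 0.267, 0.2496]
orientation: [-0.038, 0.999, -0.0, -0.0]
force: [-0.1, 0.8, 0.2]
width: 0.0115
finger_force: 0.0
```

```bash
python3 - <<'E'
from h import *
rel(H+.08*ex+.25*ez,Rt())
E
```

```text
cm [-17.52 -23.2   -0.64] rad [-0. -0.  0.] t 1.1
```

Request:
step_arm(
  rows=[
    [255,-17.5,-23.2,-0.6,0,0,0],
    [255,-17.5,-23.2,-0.6,0,0,0],
    [255,-17.5,-23.2,-0.6,0,0,0],
    [255,-17.5,-23.2,-0.6,0,0,0],
    [255,-17.5,-23.2,-0.6,0,0,0],
    [255,-17.5,-23.2,-0.6,0,0,0],
    [255,-17.5,-23.2,-0.6,0,0,0],
    [255,-17.5,-23.2,-0.6,0,0,0],
    [255,-17.5,-23.2,-0.6,0,0,0],
    [255,-17.5,-23.2,-0.6,0,0,0],
  ],
)

```text
time: 1.93
position: [0.7228, 0.0512, 0.2549]
orientation: [-0.038, 0.999, 0.0, -0.001]
force: [-0.5, 0.3, 0.7]
width: 0.0002
finger_force: 0.0
```

```bash
python3 - <<'E'
from h import *
print(bot.get_obs()['position'])
rel(H+.08*ex+.142*ez,Rt())
im,d,c=cap('wrist','wrist1.png')
p=P(d,c);hsv=cv2.cvtColor(im,cv2.COLOR_RGB2HSV)
m=cv2.inRange(hsv,(0,120,50),(25,255,255))&((abs(p[...,2]-.156)<.012)*255).astype(np.uint8)
q=max(cv2.findContours(m,0,1)[0],key=cv2.contourArea)[:,0]
print(cv2.minAreaRect((ray(q,c,.156)[:,:2]*1000).astype(np.float32)),np.median(p[m>0],0))
E
```

```text
[0.72280604 0.05120076 0.25488413]
cm [-0.16 -0.25 10.69] rad [ 0.001 -0.002  0.   ] t 1.93
((642.9168090820312, 41.78575134277344), (100.88436126708984, 40.73313522338867), 4.225549221038818) [0.67392246 0.05790992 0.15657156]
```

View pics/wrist1.png

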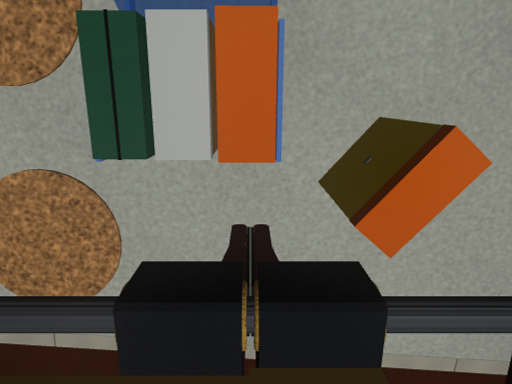

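The wrist view shows the closed fingers (250,250) in free space behind the case's back (247,160), slightly right of its middle. The second measurement agrees to about 2 mm. Next I lower the fingers and bring them near the back.

Request:
step_arm(
  rows=[
    [255,-0.1,-0.3,4,0,0,0],
    [255,-0.1,-0.3,7.5,0,0,0],
    [255,-0.1,-0.3,10,0,0,0],
    [255,-0.1,-0.3,10.7,0,0,0],
    [255,-0.1,-0.3,10.7,0,0,0],
    [255,0.5,-0.3,10.7,0,0,0],
    [255,1,-0.3,10.7,0,0,0],
    [255,1.4,-0.3,10.7,0,0,0],
    [255,1.7,-0.3,10.7,0,0,0],
    [255,2,-0.3,10.6,0,0,0],
    [255,2.2,-0.3,10.5,0,0,0],
    [255,2.4,-0.3,10.4,0,0,0],
  ],
)

```text
time: 2.98
position: [0.7004, 0.0459, 0.1529]
orientation: [-0.038, 0.999, 0.0, 0.001]
force: [2.3, -0.8, 2.9]
width: 0.0006
finger_force: 1.0
```

```bash
sed -i 's/\.6446,\.0429/.6437,.0423/' h.py; python3 - <<'E'
from h import *
o=bot.get_obs();p=o['position']-F;print('a,lat,z',p@ex,p@ey,p[2],o['force'])
E
```

```text
a,lat,z 0.106784597070407 -0.0006473706284991998 0.14691933142075023 [ 2.31383856 -0.76665286  2.90592264]
```

Request:
step_arm(
  rows=[
    [255,0.4,0,-0.3,0,0,0],
    [255,0.8,0,-0.5,0,0,0],
    [255,1.2,0,-0.8,0,0,0],
    [255,1.6,0,-1,0,0,0],
    [255,2,0,-1.3,0,0,0],
    [255,2.4,0,-1.5,0,0,0],
    [255,2.7,0,-1.6,0,0,0],
    [255,3,0,-1.8,0,0,0],
    [255,3.3,0,-1.9,0,0,0],
    [255,3.6,0,-2,0,0,0],
    [255,3.6,0,-2,0,0,0],
  ],
)

```text
time: 3.9
position: [0.6631, 0.0431, 0.1719]
orientation: [-0.038, 0.999, 0.0, -0.0]
force: [-0.4, -1.0, -0.2]
width: 0.0008
finger_force: 0.0
```

```bash
python3 - <<'E'
from h import *
o=bot.get_obs();p=o['position']-F;print('a,lat,z',p@ex,p@ey,p[2],o['force'])
im,d,c=cap('scene','scene2.png')
cv2.imwrite('pics/scene2c.png',cv2.resize(im[60:240,180:420],(720,540))[:,:,::-1])
E
```

```text
a,lat,z 0.06941965132131417 -0.0006429193703181337 0.16586032795506425 [-0.42462568 -0.95395341 -0.19165285]
```

View pics/scene2c.png

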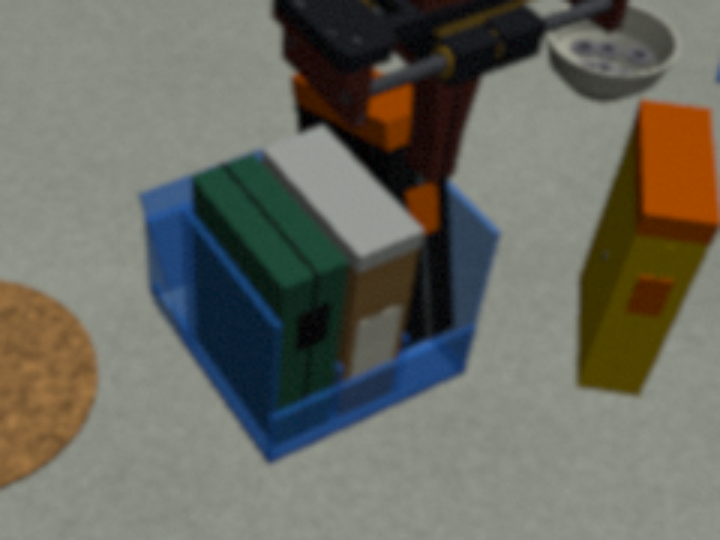

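The case now leans on the sloping panel, with its orange top at (355,105) forward of the others. The green case and the white-lid box still stand. I'll rise and go to the pre-grasp pose.

```bash
cat >> h.py <<'E'
def case(a,h,t=32):
    t=np.radians(t);return F+ex*(a*np.cos(t)-h*np.sin(t))+ez*(a*np.sin(t)+h*np.cos(t))
E
python3 - <<'E'
from h import *
o=bot.get_obs();p=case(.035,.113+.10);print(p)
rel(p,Rt(32))
E
```

```text
[0.5108838  0.0323135  0.20518142]
cm [15.29  0.06 -3.34] rad [ 0.    -0.559  0.   ] t 3.95
```

Request:
step_arm(
  rows=[
    [255,0,0,-4,0,0,0],
    [255,0,0,-8,0,0,0],
    [255,0,0,-11,0,0,0],
    [255,3,0,-12,0,0,0],
    [120,7,0,-12,0,-0.12,0],
    [60,11,0,-12,0,-0.24,0],
    [0,15,0,-11,0,-0.36,0],
    [0,16.3,0,-9,0,-0.48,0],
    [0,15.3,0,-7,0,-0.559,0],
    [0,15.3,0,-6,0,-0.559,0],
    [0,15.3,0,-5,0,-0.559,0],
    [0,15.3,0,-5,0,-0.559,0],
  ],
)

```text
time: 4.95
position: [0.5095, 0.0313, 0.2198]
orientation: [-0.036, 0.961, 0.01, 0.274]
force: [0.4, 1.0, -0.5]
width: 0.0506
finger_force: 0.0
```

```bash
python3 - <<'E'
from h import *
rel(case(.035,.213),Rt(32))
im,d,c=cap('wrist','wrist2.png');p=P(d,c);np.save('pics/p2.npy',p)
hsv=cv2.cvtColor(im,cv2.COLOR_RGB2HSV)
m=cv2.inRange(hsv,(0,120,50),(25,255,255));m[:, :0]=0
for q in cv2.findContours(m,0,2)[0]:
    if cv2.contourArea(q)>200:
        mm=np.zeros(m.shape,np.uint8);cv2.drawContours(mm,[q],-1,255,-1);mm=cv2.erode(mm,np.ones((5,5)))
        w=p[(mm>0)&(d>0)]-F
        if len(w)>50: print(cv2.boundingRect(q),np.round([np.percentile(w@e,[1,50,99]) for e in(ex,ey,ez)],4).tolist())
E
```

```text
cm [0.65 0.09 1.31] rad [-0.001 -0.003  0.   ] t 4.95
(150, 334, 179, 41) [[-0.1251, 0.4866, 0.5268], [-0.1382, -0.0281, 0.1361], [0.031, 0.0349, 0.2697]]
(369, 288, 13, 64) [[-0.1549, -0.152, -0.147], [0.0243, 0.0248, 0.0253], [0.2668, 0.2729, 0.2744]]
(118, 281, 27, 71) [[-0.1551, -0.151, -0.143], [-0.028, -0.0274, -0.0269], [0.261, 0.271, 0.2745]]
(27, 210, 91, 52) [[0.1408, 0.1953, 0.2565], [-0.3259, -0.2652, -0.2103], [-0.0028, -0.0015, -0.0003]]
(311, 178, 107, 98) [[0.0754, 0.0939, 0.1383], [0.0929, 0.1322, 0.17], [0.0022, 0.0537, 0.106]]
(170, 139, 114, 148) [[-0.0816, -0.0291, 0.0006], [-0.0629, -0.008, 0.0182], [0.0362, 0.1411, 0.18]]
(0, 9, 80, 150) [[-0.1088, -0.0371, 0.0342], [-0.276, -0.2139, -0.177], [-0.0029, -0.0014, 0.0002]]
```

View pics/wrist2.png

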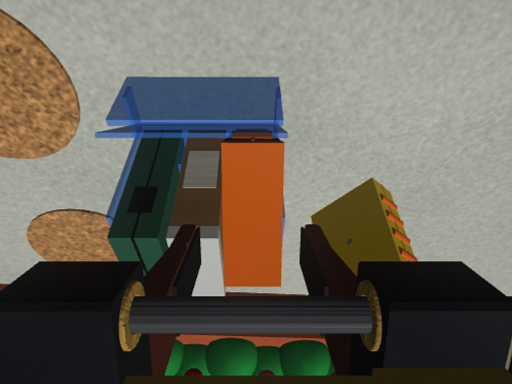

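The wrist view shows the orange top (222–284, 140–287) centred between the fingers (190 and 310). Its depth extents match a 32° lean: front edge −82 mm, back edge 0 mm, top 180 mm. I'll open fully and advance along the case axis.

Request:
step_arm(
  rows=[
    [0,0.6,0.1,1,0,0,0],
    [0,0.6,0.1,1.3,0,0,0],
    [0,0.6,0.1,1.3,0,0,0],
    [0,0.6,0.1,2.3,0,0,0],
    [0,0.6,0.1,4,0,0,0],
    [0,0.6,0.1,6,0,0,0],
    [0,0.6,0.1,8,0,0,0],
    [0,0.6,0.1,9.5,0,0,0],
    [0,0.6,0.1,10.5,0,0,0],
    [0,0.6,0.1,11.3,0,0,0],
    [0,0.6,0.1,11.3,0,0,0],
    [0,0.6,0.1,11.3,0,0,0],
  ],
)

```text
time: 6.0
position: [0.5675, 0.0367, 0.1222]
orientation: [-0.036, 0.96, 0.01, 0.276]
force: [0.2, -0.3, 0.9]
width: 0.0879
finger_force: 0.0
```

```bash
python3 - <<'E'
from h import *
rel(case(.035,.113),Rt(32)); print(bot.get_obs()['width'])
E
```

```text
cm [ 0.42 -0.01 -0.04] rad [ 0.     0.002 -0.001] t 6.0
0.0879029787037038
```

Request:
step_arm(
  rows=[
    [0,0.4,0,0,0,0,0],
    [0,0.4,0,0,0,0,0],
    [150,0.4,0,0,0,0,0],
    [255,0.4,0,0,0,0,0],
    [255,0.4,0,0,0,0,0],
    [255,0.4,0,0,0,0,0],
    [255,0.4,0,0,0,0,0],
    [255,0.4,0,0,0,0,0],
    [255,0.4,0,0,0,0,0],
    [255,0.4,0,0,0,0,0],
    [255,0.4,0,0,0,0,0],
    [255,0.4,0,0,0,0,0],
  ],
  grip_force=35,
)

```text
time: 7.0
position: [0.5624, 0.0365, 0.1207]
orientation: [-0.036, 0.96, 0.01, 0.276]
force: [-0.6, -0.1, 0.6]
width: 0.0399
finger_force: 35.0
```

```bash
python3 - <<'E'
from h import *
o=bot.get_obs();rel(case(.035,.113),Rt(32)); print(o['width'],o['finger_force'],o['force'])
rel(o['position']+.2*ez,Rt(32))
E
```

```text
cm [-0.09 -0.03  0.1 ] rad [-0.     0.001  0.   ] t 7.0
0.03985545620662828 34.999560713768005 [-0.60418877 -0.1276461   0.61487874]
cm [-10.61  -0.   -16.95] rad [-0.     0.001  0.   ] t 7.0
```

Gripped at 39.9 mm with 35 N. I'll lift vertically 20 cm.

Request:
step_arm(
  rows=[
    [255,-0.4,0,-0.7,0,0,0],
    [255,-1.1,0,-1.7,0,0,0],
    [255,-2.1,0,-3.4,0,0,0],
    [255,-3.2,0,-5.1,0,0,0],
    [255,-4.2,0,-6.8,0,0,0],
    [255,-5.3,0,-8.5,0,0,0],
    [255,-6.4,0,-10.2,0,0,0],
    [255,-7.4,0,-11.9,0,0,0],
    [255,-8.5,0,-13.6,0,0,0],
    [255,-9.5,0,-15.3,0,0,0],
    [255,-10.6,0,-17,0,0,0],
    [255,-10.6,0,-17,0,0,0],
  ],
)

```text
time: 8.0
position: [0.5633, 0.0367, 0.3244]
orientation: [-0.036, 0.96, 0.01, 0.278]
force: [0.6, -0.4, -2.6]
width: 0.0398
finger_force: 35.0
```

```bash
python3 - <<'E'
from h import *
o=bot.get_obs();print(o['width'],o['finger_force'],o['force'])
# case upright at mat: origin at MAT top; tool at a=.035 from front -> -.015 ex, h~.113
im,d,c=cap('scene','scene3.png');im2,d2,c2=cap('wrist','wrist3.png')
cv2.imwrite('pics/c3.png',np.hstack([im,im2])[:,:,::-1][:, :, :] if 0 else cv2.resize(np.hstack([im,im2]),(800,300))[:,:,::-1])
t=MAT+np.array([0,0,.004])*0-.015*ex+(.004*0+.113)*ez
rel(t+.12*ez,Rt(0)); rel(t+.12*ez,Rt(0,0.0)); print(t)
E
```

```text
0.03981305253534808 34.9990850687027 [ 0.64031239 -0.39346444 -2.56730763]
cm [  6.86 -26.05   5.55] rad [-0.001  0.558 -0.001] t 8.1
cm [  6.86 -26.05   5.55] rad [0.02  0.558 0.072] t 8.1
[ 0.55204222 -0.22602468  0.117     ]
```

View pics/c3.png

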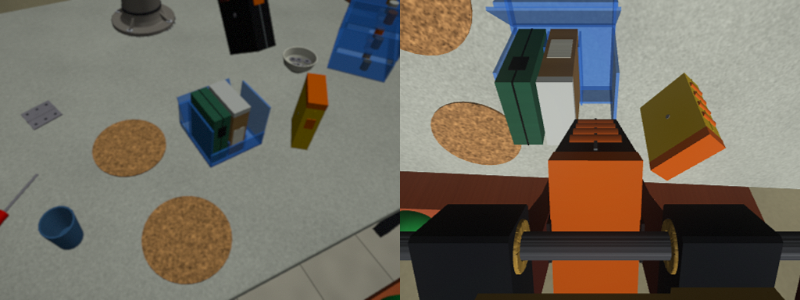

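The case hangs in the gripper, and the rack shows the green case and the cardboard box still standing. I'll check the mat once more in the scene view, then work out the carry.

```bash
python3 - <<'E'
from h import *
im,d,c=load('scene3.png');hsv=cv2.cvtColor(im,cv2.COLOR_RGB2HSV)
m=cv2.inRange(hsv,(8,70,60),(22,220,255))
for q in cv2.findContours(m,0,2)[0]:
    if cv2.contourArea(q)>2500:
        w=ray(q[:,0],c,.004)[:,:2]*1000; print(cv2.minEnclosingCircle(w.astype(np.float32)))
t=MAT-.015*ex+.113*ez
t[2]=.325; rel(t,Rt(0))
E
```

```text
((839.9363403320312, -191.9109344482422), 89.85083770751953)
((569.8961181640625, -227.12985229492188), 90.60987091064453)
cm [  2.2  -26.06  -1.92] rad [-0.001  0.558 -0.001] t 8.1
```

Request:
step_arm(
  rows=[
    [255,0.2,-1,-0.2,0,0.03,0],
    [255,0.5,-3,-0.4,0,0.08,0],
    [255,0.7,-5.5,-0.6,0,0.14,0],
    [255,0.9,-8.5,-0.9,0,0.21,0],
    [255,1.2,-11.5,-1.2,0,0.28,0],
    [255,1.4,-14.5,-1.4,0,0.35,0],
    [255,1.6,-17.5,-1.6,0,0.42,0],
    [255,1.8,-20.5,-1.8,0,0.48,0],
    [255,2,-23,-2,0,0.53,0],
    [255,2.1,-25,-2,0,0.558,0],
    [255,2.1,-26.1,-2,0,0.558,0],
    [255,2.1,-26.1,-2,0,0.558,0],
  ],
)

```text
time: 9.1
position: [0.5527, -0.2286, 0.3237]
orientation: [-0.036, 0.999, 0.0, -0.001]
force: [-0.8, -1.0, -3.1]
width: 0.0395
finger_force: 35.0
```

```bash
sed -i 's/\.567,-\.2249/.5685,-.226/' h.py; python3 - <<'E'
from h import *
o=bot.get_obs();t=MAT-.015*ex+.113*ez
rel(t+.02*ez,Rt(0)); print(o['force'],o['moment'])
# check case pose in hand: scene view orange band
im,d,c=cap('scene','scene4.png')
cv2.imwrite('pics/s4.png',cv2.resize(im[0:300,60:360],(600,600))[:,:,::-1])
E
```

```text
cm [-0.13  0.14 18.67] rad [ 0.    -0.002 -0.004] t 9.1
[-0.82992211 -1.04943119 -3.0862768 ] [ 0.00831889 -0.02776699 -0.00404864]
```

View pics/s4.png

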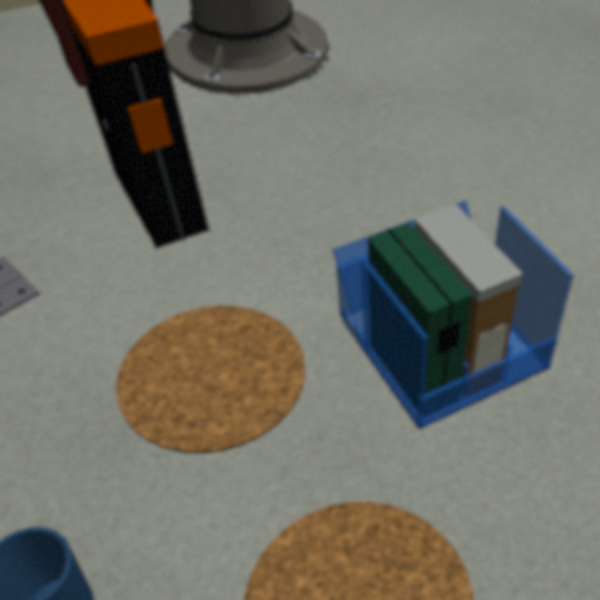

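The case hangs upside-right in the gripper at (130,110), over the mat (210,378). I'll lower it to about 2 cm above the mat, then check from depth that it is upright.

Request:
step_arm(
  rows=[
    [255,-0.1,0.1,1.5,0,0,0],
    [255,-0.1,0.1,4,0,0,0],
    [255,-0.1,0.1,7,0,0,0],
    [255,-0.1,0.1,10,0,0,0],
    [255,-0.1,0.1,13,0,0,0],
    [255,-0.1,0.1,15.5,0,0,0],
    [255,-0.1,0.1,17.3,0,0,0],
    [255,-0.1,0.1,18.2,0,0,0],
    [255,-0.1,0.1,18.5,0,0,0],
    [255,-0.1,0.1,18.5,0,0,0],
  ],
)

```text
time: 9.98
position: [0.5544, -0.2236, 0.1419]
orientation: [-0.038, 0.999, 0.0, 0.001]
force: [-0.3, 0.8, -1.9]
width: 0.0402
finger_force: 35.0
```

```bash
python3 - <<'E'
from h import *
o=bot.get_obs();print(o['position'],o['width'])
im,d,c=cap('scene','scene5.png');p=P(d,c);q=p-MAT
g=(d>0)&(abs(q@ex)<.09)&(abs(q@ey)<.05)&(q[...,2]>.01)&(q[...,2]<.165)
hsv=cv2.cvtColor(im,cv2.COLOR_RGB2HSV)
dz=q[...,2]; b=g&(q@ex>.03)&(dz>.03)&(dz<.15)
X=np.c_[q[b]@ey,q[b]@ez,np.ones(b.sum())];y=q[b]@ex
for _ in range(4):
    s,*_r=np.linalg.lstsq(X,y,rcond=None);k=abs(X@s-y)<.004;X,y=X[k],y[k]
print('back x=',s,'tilt deg',np.degrees(np.arctan(s[1])),'yaw',np.degrees(np.arctan(s[0])),len(y))
f=q[g&(abs(q@ex-(q@ey*s[0]+dz*s[1]+s[2]))<.005)];print('lat',np.percentile(f@ey,[1,99]),'z',np.percentile(f[:,2],[.5,1,99]))
rel(MAT-.015*ex+.113*ez,Rt(0))
E
```

```text
[ 0.55441952 -0.22361735  0.14186219] 0.04016332856541728
back x= [ 0.00417087 -0.02770765  0.0558478 ] tilt deg -1.5871253353014245 yaw 0.23897203201649803 1241
lat [-0.01729912  0.02233562] z [0.02609246 0.02667877 0.16389504]
cm [ 0.17 -0.3   2.57] rad [-0.     0.002  0.001] t 10.03
```

The case leans 1.6° forward in the grip and is within 6 mm of centre. I'll correct both while lowering to contact.

Request:
step_arm(
  rows=[
    [255,0.2,-0.2,0.5,0,0.013,0],
    [255,0.3,-0.3,1,0,0.026,0],
    [255,0.3,-0.3,1.5,0,0.026,0],
    [255,0.3,-0.3,1.9,0,0.026,0],
    [255,0.3,-0.3,2.1,0,0.026,0],
    [255,0.3,-0.3,2.2,0,0.026,0],
    [255,0.3,-0.3,2.2,0,0.026,0],
    [255,0.3,-0.3,2.2,0,0.026,0],
  ],
)

```text
time: 10.7
position: [0.5518, -0.2279, 0.1198]
orientation: [-0.038, 0.999, -0.0, -0.012]
force: [-0.2, -0.1, -3.1]
width: 0.04
finger_force: 35.0
```

```bash
cat > chk.py <<'E'
from h import *
o=bot.get_obs();print(o['position'],o['force'],o['width'],o['time'])
im,d,c=cap('scene','scene6_%d.png'%(o['time']*100));p=P(d,c);q=p-MAT
g=(d>0)&(abs(q@ex)<.09)&(abs(q@ey)<.05)&(q[...,2]>.003)&(q[...,2]<.165)
dz=q[...,2]; b=g&(q@ex>.03)&(dz>.02)&(dz<.14)
X=np.c_[q[b]@ey,q[b]@ez,np.ones(b.sum())];y=q[b]@ex
for _ in range(4):
    s,*_r=np.linalg.lstsq(X,y,rcond=None);k=abs(X@s-y)<.004;X,y=X[k],y[k]
print('back',s,'tilt',np.degrees(np.arctan(s[1])))
f=q[g&(abs(q@ex-(q@ey*s[0]+dz*s[1]+s[2]))<.005)];print('lat',np.percentile(f@ey,[1,99]),'z',np.percentile(f[:,2],[.5,1,99]))
E
python3 chk.py
```

```text
[ 0.5517594  -0.2279273   0.11981121] [-0.22525059 -0.13553397 -3.09595065] 0.0399602909738459 10.7
back [ 0.00496061 -0.00315065  0.04938842] tilt -0.18051850468275604
lat [-0.02153561  0.01803632] z [0.00351141 0.00429807 0.15237612]
```

Request:
step_arm(
  rows=[
    [255,0,0.1,0.1,0,0,0],
    [255,0,0.1,0.15,0,0,0],
    [255,0,0.1,0.2,0,0,0],
    [255,0,0.1,0.25,0,0,0],
    [255,0,0.1,0.25,0,0,0],
  ],
)

```text
time: 11.17
position: [0.5519, -0.2267, 0.1184]
orientation: [-0.038, 0.999, -0.001, -0.012]
force: [-1.7, 1.3, 5.8]
width: 0.0397
finger_force: 35.0
```

Contact made (+5.8 N). Releasing.

Request:
step_arm(
  rows=[
    [255,0,0,-0.05,0,0,0],
    [190,0,0,-0.05,0,0,0],
    [100,0,0,-0.05,0,0,0],
    [0,0,0,-0.05,0,0,0],
    [0,0,0,-0.05,0,0,0],
    [0,0,0,-0.05,0,0,0],
    [0,0,0,-0.05,0,0,0],
    [0,0,0,-0.05,0,0,0],
    [0,0,0,-0.05,0,0,0],
    [0,0,0,-0.05,0,0,0],
  ],
)

```text
time: 12.0
position: [0.5516, -0.227, 0.1178]
orientation: [-0.038, 0.999, -0.0, -0.012]
force: [-0.3, 0.1, 0.2]
width: 0.0869
finger_force: 0.0
```

Request:
step_arm(
  rows=[
    [0,0,0,-1,0,0,0],
    [0,0,0,-3,0,0,0],
    [0,0,0,-5,0,0,0],
    [0,0,0,-8,0,0,0],
    [0,0,0,-11,0,0,0],
    [0,0,0,-14,0,0,0],
    [0,0,0,-16,0,0,0],
    [0,0,0,-16,0,0,0],
    [0,0,0,-16,0,0,0],
  ],
)

```text
time: 12.75
position: [0.5562, -0.2267, 0.2794]
orientation: [-0.038, 0.999, -0.001, -0.011]
force: [0.6, -0.7, 0.1]
width: 0.088
finger_force: 0.0
```

```bash
python3 chk.py; python3 - <<'E'
from h import *
import glob
im,_,_=load(sorted(glob.glob('pics/scene6_*.png'))[-1][5:]);print(sorted(glob.glob('pics/scene6_*.png')))
cv2.imwrite('pics/end.png',cv2.resize(im[60:280,100:370],(675,550))[:,:,::-1])
E
```

```text
[ 0.55619    -0.22670059  0.27941697] [ 0.5979514  -0.73578781  0.13035995] 0.08800532776222766 12.75
back [0.00369324 0.00025341 0.0494949 ] tilt 0.01451947604003948
lat [-0.0203698   0.01924837] z [0.0040119  0.00461925 0.15086125]
['pics/scene6_1070.png', 'pics/scene6_1275.png']
```

View pics/end.png

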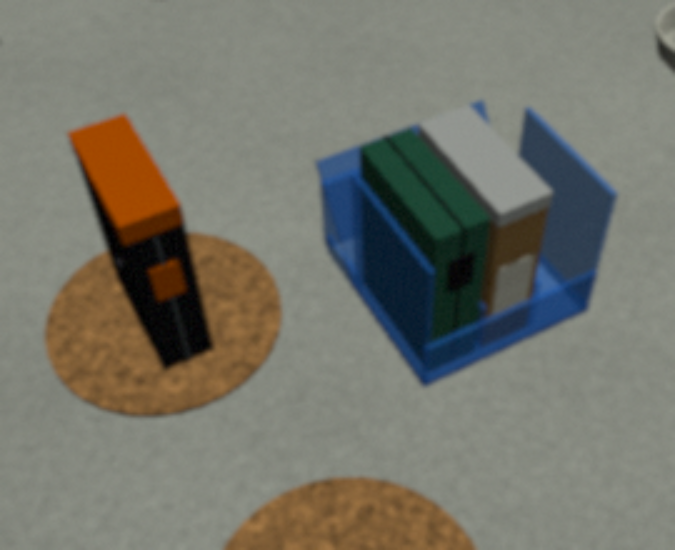

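The case stands upright on the mat (165,290), with 0.0° tilt and within 1 mm of centre. The green and white-lid boxes still stand in the rack (450,220). The gripper is clear, so I'm handing in.

```bash
python3 -c "from cell import bot; print(bot.job_done())"
```

```text
the job is handed in; nothing more can be done
None
```

The hex-key case was tipped, gripped, lifted out and stood upright in the middle of the nearest mat; the green case and cardboard box are still in their slots, and the job was handed in at about 12.8 s.

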